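# Load the vibrating finisher and hold its run handle

### The job

Tip the four steel nuts out of the blue tray into the yellow tub of the vibrating finisher, without fingering the nuts, and then set the empty tray back down flat on the bench. Then press the red spring-loaded hold-to-run handle down until its arm is level and hold it there, never pushing it down to its stop; finish while still holding it level. Leave the other things on the bench where they are.

Things in the scene. Friction and masses are not known exactly. Their poses are not given: they have to be found in the camera images.
- tray_grip (a point): Centre of the tray's grip: a black bar 22 wide, 22 high, 125 long, above a blue pan; grip it across its width from above. Axes: x along the bar towards the pan's open front, z up. 79 mm above the bench when the tray stands on it. The bar runs from 84 behind to 41 ahead of this point; a 14 thick post at its back end carries it; 64 clear between it and the pan's floor. Tray about 0.22 kg.
- tray_lip (a point): Middle of the pan floor's open front edge (upper face), where the nuts leave: 80 mm ahead (+x) of tray_grip and 75 below it; same axes. Pan 150 (x) by 110 (y), floor 4 thick, walls 26 high and 4 thick at both sides and the back. Slick: nuts start to slide at 11 to 20 degrees of tilt.
- tub_floor (a point): Centre of the inner floor of the round yellow tub on the vibrating finisher (a fixed machine on the bench), 56 mm above the bench. The tub flares to 200 across outside at the rim, wall 5, inner floor about 130 across; a cone 26 high and 40 wide stands in its middle.
- tub_rim (a point): Centre of the tub's mouth, at rim height, 120 mm above the bench; the mouth is 190 across inside.
- handle_pad (a point): Middle of the upper face of the handle's red pad (55 along the arm, 40 wide); moves with it. Released, x points level from pad to hinge, y along the hinge, z up; the axes pitch with the arm. Pad 120 from the hinge axis, which is 95 mm above the bench. Upper face 136 above the bench released, 110 level, 84 at the stop; by level it moves 6 away from the hinge. Fixed grey base 190 by 100.
- handle (a joint): Angle of the hold-to-run handle, rad: 0 released (arm sloping up 0.22 from the hinge), 0.22 arm level (the run position), 0.44 at the bottom stop. A spring lifts it: pressed on the pad it takes about 5 N to start, 10 N at level, 15 N at the stop.
- nut1: Steel hexagon nut, 24 across flats, 14 high, 35 g, lying flat in the pan at the start; origin at the centre of its underside, z up through its hole.
- nut2: Steel hexagon nut, 24 across flats, 14 high, 35 g, lying flat in the pan at the start; origin at the centre of its underside, z up through its hole.
- nut3: Steel hexagon nut, 24 across flats, 14 high, 35 g, lying flat in the pan at the start; origin at the centre of its underside, z up through its hole.
- nut4: Steel hexagon nut, 24 across flats, 14 high, 35 g, lying flat in the pan at the start; origin at the centre of its underside, z up through its hole.
- glue: White glue bottle with a red cap, 52 diameter, 140 high, standing; bystander, leave alone; origin at its underside.
- jar: Amber varnish jar with a black lid, 60 diameter, 75 high, standing; bystander, leave alone; origin at its underside.
- offcut: Wooden offcut, 50 by 40 by 30 high; bystander, leave alone; origin at its underside.
- tape: Roll of paper tape lying flat, 56 diameter, 25 high; bystander, leave alone; origin at its underside.
- tin: Paint tin with a blue label, 84 diameter, 100 high, standing; bystander, leave alone; origin at its underside.
- screwdriver: Red-handled screwdriver lying down; bystander, leave alone; origin at its underside.
- hammer: Hammer lying down; bystander, leave alone; origin at its underside.

How it is judged (in metres and radians):
On the way, in this order (a step that is already met when the one before it is completed fails the run):
1. all four nuts lie in the tub (horizontal distance between each of nut1, nut2, nut3, nut4 and tub_floor below 0.092 m and height (world z) of nut1 between 0.045 and 0.118 m and height (world z) of nut2 between 0.045 and 0.118 m and height (world z) of nut3 between 0.045 and 0.118 m and height (world z) of nut4 between 0.045 and 0.118 m), for 0.2 s.
2. the tray stands flat on the bench again (all of step 1 and height (world z) of tray_grip between 0.072 and 0.086 m and angle between tray_grip's own z axis and vertical below 0.08 rad), for 0.2 s.
3. the handle is pressed level by the robot (all of step 2 and value of joint handle between 0.14 and 0.3 rad and contact force between any of the fingers, the arm and handle above 3 N), for 0.5 s.
At the end, for the whole second after the job is handed in: The robot presses the handle (over 3 N) and keeps it still, its arm level within about 0.08 rad (joint 0.14 to 0.30); all four nuts lie in the tub below its rim; the tray stands flat on the bench (grip 72 to 86 mm high, tilt under 0.08 rad) (all of step 3 and velocity of joint handle between -0.1 and 0.1 rad/s); the arm keeps its last pose, push and grip.
It fails at once if the handle is pushed down to its stop (joint over 0.40) (value of joint handle above 0.4 rad).
It fails at once if the fingers push on a nut (over 1 N) (contact force between the fingers and nut1 above 1 N or contact force between the fingers and nut2 above 1 N or contact force between the fingers and nut3 above 1 N or contact force between the fingers and nut4 above 1 N).
It fails at once if another thing on the bench is moved by more than 30 mm (distance of any of glue, jar, offcut, tape, tin, screwdriver, hammer from where it was at the start of the episode above 0.03 m).
It also fails if it takes over 62 s, if anything falls off the work surface, if the arm or the gripper's body presses on something with over 40 N, if the wrist force passes 120 N, or if a joint passes its speed limit or range.

### The arm

A 6-joint arm with a two-finger parallel gripper is mounted at the origin on the work surface. World frame = base frame: x ahead of the robot, y to its left, z up, the work surface at z = 0. Lengths are in mm, angles in rad, forces in N, time in s.
With the tool pointing down it reaches from about 275 to 750 mm from the base axis. Payload 10.2 kg.
Tool frame: the origin (TCP) lies midway between the tips of the shut fingers; the grasp point (between the pads) lies 19 mm behind it (ctrl.grasp_offset is the distance from the TCP to the grasp point, in mm); z points along the fingers, y is the line along which they close (so a half turn about z gives the same grasp; the last joint's range is limited). The gripper opens to 85 mm and grips with 20 to 120 N. Pads are 22 mm wide; open, the fingers measure 114 mm over their backs; the gripper's body (76 mm by 85 mm) begins 54 mm behind the grasp point. The pads swing forward as they close: fully open they stand 13 mm farther back than shut.
Start: joints at [-1.412, 0.313, 1.498, -0, 1.331, -0.223], TCP at [195.598, -487.209, 231.294] pointing down, gripper open.
Joint ranges: [-2.94, 2.94], [-0.97, 2.17], [0.19, 2.56], [-1.23, 4.37], [0.02, 3.11], [-2.88, 2.88]. Speed limits (rad/s): [2.39, 2.39, 3.01, 3.14, 3.14, 3.14].

### API

Orientations are given as a unit quaternion [w, x, y, z].
In Python, from rig import ctrl, viewer, models gives the robot as it stands. The module is installed in compiled form; this text tells all that it offers.
- The arm moves only by the shell command python3 -m pendant 'ROWS' [OPENING] [FORCE]. ROWS is text: rows parted by semicolons, each of 4 numbers parted by spaces: the shift along the tool's x, y, z in m, then the turn about the tool's z in rad. In form: x y z yaw; .... A call has 1 to 10 rows; each row shifts and turns the commanded pose from where the row before left it, along the tool's axes as they then stand; what a row does not reach is not made up. A row lasts 1/8 s, in which the tool goes at most 62.5 mm and 10.7 degrees, less where a joint would pass 70% of its speed; a pose out of reach is approached as far as the arm can. A call is refused whole if a number of a shift passes 0.0625 or a number of a turn 0.188, either way. A call with a gripper value outside its range is refused whole. OPENING is the opening, from 0 (shut) to 1 (fully open), set as the call begins (- or left out, the last holds). The fingers move at their own pace and stop on an object; FORCE is the grip in N (left out, the last holds). Time passes only in rows, so rows that do not move let the fingers close. It gives the time, the measured TCP pose, the force, the opening and the grip force at its end, in the units of the state.
- ctrl.sense(): the state, without advancing time (a new reading comes with each control period).
- viewer.capture(name): name is "scene" or "top" or "wrist"; returns a dict with "color" (400x640x3 uint8, red, green, blue), "vertical_fov" (degrees; the focal length in pixels is half the picture's height over the tangent of half this angle, whatever the lens; pixels are square), "cx", "cy" (the principal point, pixels), "pose" (4x4, takes a point from camera to world coordinates). Camera axes: x right, y down, z forward; pixel columns grow to the right and rows downward; lengths in mm; the calibration is good to about 2 mm. The wrist camera is an equidistant fisheye: a pixel r from the principal point sees the ray r / f radians off the axis. A picture is of the moment at which its call begins. There is no depth.
- ctrl.finish_job(): hands the job in; it is judged then, once.
Trained networks look in the newest picture that a camera, given by its name, has taken for a name from the list of things; names that differ only in an ending like _2 or _b are one class to them, and where a whole thing is asked for, a point or a joint stands for the part that bears it (a point fixed in the world has none). Each returns a list of dicts, best first, with "p" (0 to 1); they miss things now and then, are a little off and sometimes report something else, mostly with a low value. They report only what shows in the picture. A call takes as long as a camera call.
- models.boxes_of(camera, query): "at" ([x, y, z] in mm, in world coordinates, good to about 4 mm: the middle of the surface that is visible of it).
The state is a dict: "time_s": time; "joints": joint angles; "dq": joint speeds; "tau": joint torques, N m; "eef_pos": TCP position; "ee_rot": TCP orientation; "force": force on the tool from outside, world axes, zero at the start; "wrist_torque": the same for the moment, N m; "grip_width": opening from 0.0 (shut) to 1.0 (fully open); "grip_force": force on a finger pad.
Only numpy, scipy, OpenCV 4.12 (cv2) and the standard library are available. Lean on these libraries where they do the work, as an engineer would, in place of code of your own. Each camera call takes 0.05 s, during which the arm holds its last target. There are 200 camera calls.

## Working session

There is one attempt and no reset: what is moved stays moved. The work goes in short steps, Python scripts to look and compute and a shell command to move; the robot and the scene stay as the last step left them, time stands still between calls to the robot, and variables do not carry over. Pictures are saved under pics/ and viewed, at most 10 in all, crops included, and the job is handed in when it is done.

```bash
mkdir -p pics; ls; python3 - <<'E'
from rig import ctrl, viewer, models
import cv2
s=ctrl.sense(); print(s)
for c in ["scene","top"]:
    v=viewer.capture(c); cv2.imwrite(f"pics/{c}0.png",v["color"][:,:,::-1]); print(c,v["vertical_fov"],v["cx"],v["cy"],v["pose"].round(3).tolist())
    for q in ["tray_grip","tray_lip","tub_floor","tub_rim","handle_pad","handle","nut1","glue","jar","offcut","tape","tin","screwdriver","hammer"]:
        print(q,[(round(d["p"],2),[round(x) for x in d["at"]]) for d in models.boxes_of(c,q)[:4]])
E
```

```text
pics
{'time_s': 0.0, 'joints': array([-1.41240053e+00,  3.13409676e-01,  1.49845683e+00,  2.45678500e-05,
        1.33098742e+00, -2.23369002e-01]), 'dq': array([-0.00108935, -0.00047306,  0.00165772, -0.00076727,  0.0013768 ,
       -0.00079259]), 'tau': array([-4.78640723e-04, -4.12268972e+01, -2.59743619e+01, -1.83431198e-04,
        4.12587746e-03,  2.10836140e-05]), 'eef_pos': array([ 195.56074183, -486.93622389,  230.74827288]), 'ee_rot': array([-6.29917593e-04,  9.81837563e-01,  1.89722432e-01,  3.24079408e-05]), 'force': array([ 0.37941325,  0.69850113, -0.43329764]), 'wrist_torque': array([-0.03580141,  0.03337272, -0.02431428]), 'grip_force': 0.0, 'grip_width': 0.999485491045687}
scene 52.611644853887384 320.3821096844104 199.46759517388807 [[0.878, 0.314, -0.362, 1030.358], [0.479, -0.567, 0.67, -824.906], [0.005, -0.762, -0.648, 938.626], [0.0, 0.0, 0.0, 1.0]]
tray_grip [(0.84, [542, 262, 18]), (0.41, [484, -29, 117])]
tray_lip [(0.79, [537, 261, 12])]
tub_floor [(0.65, [554, -263, 65])]
tub_rim [(0.57, [556, -262, 71])]
handle_pad [(0.97, [484, -27, 115])]
handle [(0.79,
[... 381 characters left out ...]
28, -0.994, 0.108, 387.204], [-1.0, 0.028, 0.007, 2.233], [-0.01, -0.107, -0.994, 1793.066], [0.0, 0.0, 0.0, 1.0]]
tray_grip [(0.71, [540, 262, 1]), (0.69, [562, -280, 62])]
tray_lip [(0.94, [539, 264, 7]), (0.72, [560, -280, 62]), (0.69, [339, -186, 24])]
tub_floor [(0.84, [565, -281, 67])]
tub_rim [(0.73, [841, -72, 19]), (0.65, [562, -278, 61])]
handle_pad [(0.82, [483, -25, 119])]
handle [(0.91, [483, -17, 118]), (0.56, [573, -533, 20])]
nut1 [(0.31, [483, -20, 114]), (0.15, [340, 148, 27])]
glue [(0.53, [688, -152, 92])]
jar [(0.71, [714, 150, 77])]
offcut []
tape [(0.43, [338, -186, 25])]
tin [(0.91, [551, 545, 102])]
screwdriver [(0.7, [838, -69, 17])]
hammer [(0.76, [571, -532, 24])]
```

View pics/scene0.png

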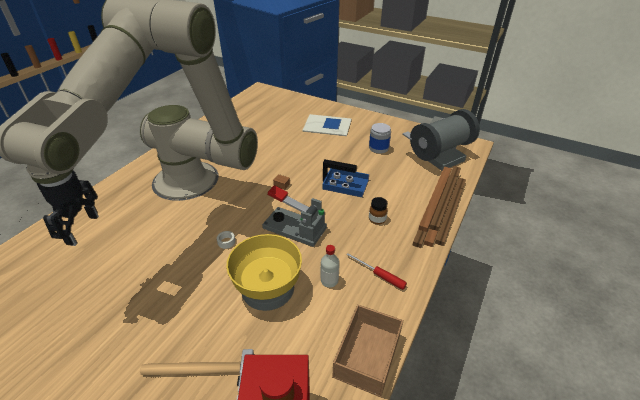

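View pics/top0.png

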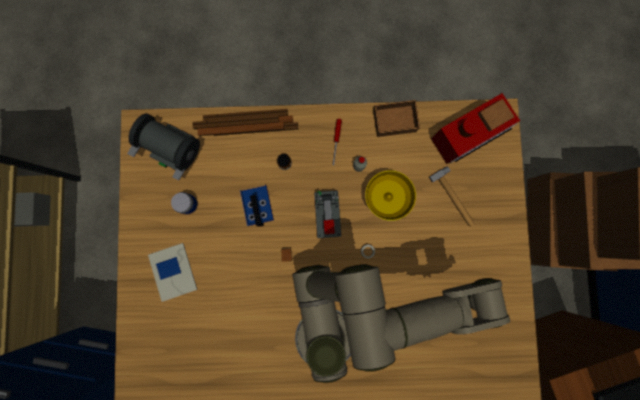

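The tray (scene ~345,180; top 257,206) lies left of the handle, with the handle's pad facing the robot. The tub is at top (390,195). I'll zoom in on the tray to get its heading.

```bash
python3 - <<'E'
import cv2,numpy as np
a=cv2.imread("pics/scene0.png")[150:205,310:385]; b=cv2.imread("pics/top0.png")[175:235,225:350]
a=cv2.resize(a,(0,0),fx=5,fy=5,interpolation=3); b=cv2.resize(b,(0,0),fx=5,fy=5,interpolation=3)
c=np.zeros((275+300,625,3),np.uint8); c[:275,:375]=a; c[275:]=b; cv2.imwrite("pics/crop0.png",c)
E
```

```text
(no output)
```

View pics/crop0.png

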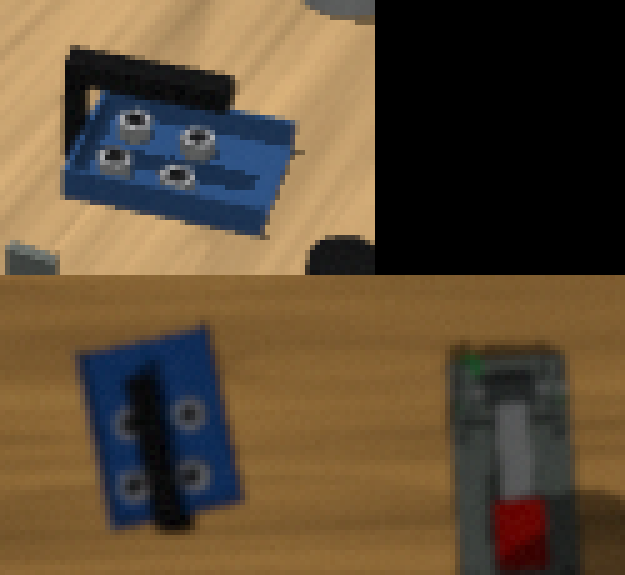

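The tray's post is at the robot side and its open front faces away, turned about 10° towards +y. All four nuts lie in the back half. I'll project these pixels to get positions.

```bash
cat > h.py <<'E'
import numpy as np
def ray(v,px,fish=False):
    f=v["color"].shape[0]/2/np.tan(np.radians(v["vertical_fov"])/2)
    d=np.array([px[0]-v["cx"],px[1]-v["cy"]]); r=np.hypot(*d)
    if fish: t=r/f; c=np.r_[d/max(r,1e-9)*np.sin(t),np.cos(t)]
    else: c=np.r_[d/f,1]
    P=np.array(v["pose"]); return P[:3,3],P[:3,:3]@c
def at(v,px,z,fish=False):
    o,d=ray(v,px,fish); return (o+d*(z-o[2])/d[2]).round(1)
E
python3 - <<'E'
from rig import viewer; from h import at
v=viewer.capture("top")
for n,p,z in [("barF",(254,194),90),("barB",(260.6,225),90),("panFL",(241,191),26),("panFR",(267,185),26),("panBL",(247,225),26),("panBR",(273,220),26),("pad",(329,227),136),("hinge",(326,200),100),("tubC",(390,194),120),("rimL",(364,194),120),("rimR",(414.5,194),120)]: print(n,at(v,p,z))
E
```

```text
barF [583.7 267.5  90. ]
barB [459.9 242.8  90. ]
panFL [605.1 331.   26. ]
panFR [627.  223.2  26. ]
panBL [464.2 307.6  26. ]
panBR [481.7 200.7  26. ]
pad [443.  -25.9 136. ]
hinge [550.7 -17.9 100. ]
tubC [ 565.1 -267.5  120. ]
rimL [ 568.  -166.4  120. ]
rimR [ 562.4 -362.7  120. ]
```

```bash
python3 -m pendant '0.042 -0.037 0 0;0.042 -0.037 0 0;0.042 -0.037 0 0;0.042 -0.037 0 0;0.042 -0.037 0 0;0.042 -0.037 0 0;0.042 -0.037 0 0;0.042 -0.037 0 0;0.042 -0.037 0 0;0.042 -0.037 0 0' 1 60
python3 -m pendant '0.041 -0.037 0 0;0.041 -0.037 0 0;0.041 -0.037 0 0;0.041 -0.037 0 0;0.041 -0.039 0 0;0 0 0 0.105;0 0 0 0.105;0 0 0 0;0 0 0 0'
python3 - <<'E'
from rig import ctrl,viewer,models
import cv2
v=viewer.capture("wrist"); cv2.imwrite("pics/w1.png",v["color"][:,:,::-1]); s=ctrl.sense()
print(s["eef_pos"],s["ee_rot"],v["pose"].round(3).tolist())
for q in ["tray_grip","tray_lip","nut1"]: print(q,[(round(d["p"],2),[round(x) for x in d["at"]]) for d in models.boxes_of("wrist",q)[:5]])
E
```

```text
time_s: 2.8
eef_pos: [448.1, 14.5, 231.6]
ee_rot: [0.0, 0.982, 0.19, 0.0]
force: [1.2, -0.8, 0.4]
grip_width: 0.998
grip_force: 0.0
time_s: 3.92
eef_pos: [568.1, 262.4, 231.3]
ee_rot: [-0.0, 0.996, 0.087, 0.0]
force: [0.5, 0.0, 0.7]
grip_width: 0.999
grip_force: 0.0
[568.0661385  262.42573878 231.36453945] [-1.12740585e-05  9.96251200e-01  8.65074867e-02  1.84565913e-05] [[0.172, -0.942, -0.288, 642.165], [-0.985, -0.165, -0.05, 276.469], [-0.001, 0.293, -0.956, 374.263], [0.0, 0.0, 0.0, 1.0]]
tray_grip [(0.69, [554, 270, 4])]
tray_lip [(0.8, [553, 269, 2])]
nut1 [(0.9, [507, 240, 19]), (0.72, [561, 240, 19]), (0.67, [499, 291, 19])]
```

View pics/w1.png

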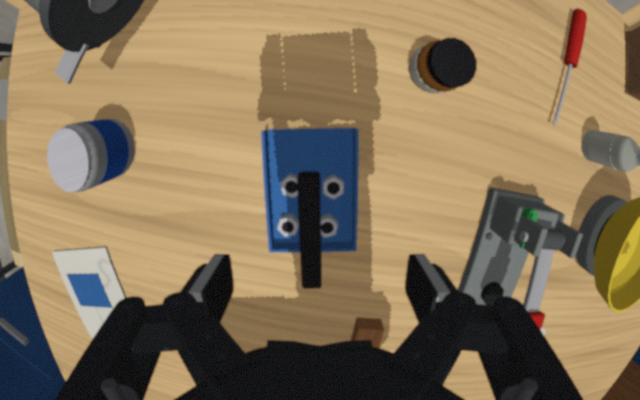

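Bar ends show at pixels (309,173) and (311,286), with the nuts in two pairs beside it. The bar is nearly aligned with the tool.

```bash
python3 - <<'E'
from rig import viewer; from h import at
import numpy as np
v=viewer.capture("wrist")
F,B=at(v,(309.5,173),90,1),at(v,(311.5,286),90,1)
for p in [(264,130),(357,128)]: print(at(v,p,26,1))
print(F,B,np.linalg.norm(F-B),np.arctan2(F[1]-B[1],F[0]-B[0]))
x=(F-B)/np.linalg.norm(F-B); print("grip",F-41*x,"target",F-16*x)
E
```

```text
[610.1 334.1  26. ]
[629.8 231.3  26. ]
[582.8 275.3  90. ] [461.8 253.5  90. ] 122.94811913974115 0.17825303556901212
grip [542.44964706 268.03026699  90.        ] target [567.05352081 272.46303102  90.        ]
```

```bash
python3 -m pendant '0 -0.009 0.03 0;0 0 0.045 0;0 0 0.045 0;0 0 0.036 0;0 0 0.015 0;0 0 0 0;0 0 0 0' 1 60
python3 -m pendant '0 0 0 0;0 0 0 0;0 0 0 0;0 0 0 0;0 0 0 0;0 0 0 0;0 0 0 0' 0 60
python3 -m pendant '0 0 -0.01 0;0 0 -0.02 0;0 0 -0.02 0;0 0 -0.02 0;0 0 0 0;0 0 0 0'
python3 - <<'E'
from rig import ctrl,viewer,models
import cv2
v=viewer.capture("scene"); w=viewer.capture("wrist")
cv2.imwrite("pics/s2.png",cv2.hconcat([cv2.resize(v["color"][120:220,280:420,::-1],(560,400),interpolation=3), cv2.resize(w["color"][100:400,240:400,::-1],(213,400))]))
E
```

```text
time_s: 5.05
eef_pos: [567.4, 271.7, 62.0]
ee_rot: [-0.0, 0.996, 0.086, 0.001]
force: [0.8, -0.4, 1.1]
grip_width: 1.0
grip_force: 0.0
time_s: 5.92
eef_pos: [566.7, 271.5, 60.6]
ee_rot: [-0.0, 0.996, 0.086, 0.0]
force: [1.0, -0.1, 5.2]
grip_width: 0.245
grip_force: 59.7
time_s: 6.68
eef_pos: [565.9, 271.2, 129.1]
ee_rot: [0.0, 0.996, 0.086, -0.001]
force: [-0.2, -0.7, -4.2]
grip_width: 0.247
grip_force: 58.9
```

View pics/s2.png

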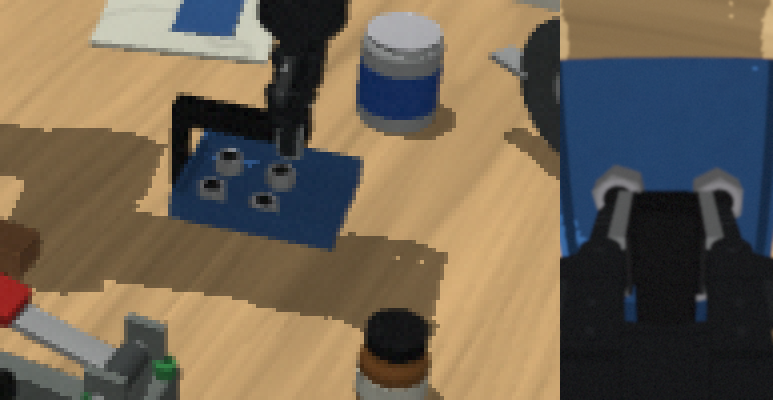

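The tray is held level and all four nuts are still in place. Next I'll fit the tub centre from the first top picture, taken before the arm could hide it.

```bash
python3 - <<'E'
from rig import viewer; from h import at
import cv2,numpy as np
v=viewer.capture("top")
for nm in ["top","scene"]:
    v=viewer.capture(nm); im=cv2.imread(f"pics/{nm}0.png"); h=cv2.cvtColor(im,cv2.COLOR_BGR2HSV)
    m=cv2.inRange(h,(22,150,50),(35,255,255)); c=max(cv2.findContours(m,0,1)[0],key=cv2.contourArea)
    P=np.array([at(v,p[0],120)[:2] for p in cv2.convexHull(c)])
    if nm=="scene": # rim upper part only: far half
        q=cv2.convexHull(c)[:,0]; P=P[q[:,1]<q[:,1].min()+30]
    A=np.c_[2*P,np.ones(len(P))]; s=np.linalg.lstsq(A,(P**2).sum(1),rcond=None)[0]
    print(nm,s[:2],np.sqrt(s[2]+s[0]**2+s[1]**2),len(P),cv2.boundingRect(c))
E
```

```text
top [ 561.76476204 -267.87813486] 99.36830788373658 28 (365, 170, 51, 51)
scene [ 560.94001491 -268.31499717] 98.39232774883789 18 (227, 234, 75, 66)
```

```bash
python3 -m pendant '0 0 -0.01 0;0 0 -0.02 0;0 0 -0.025 0;0 0 -0.025 0;0 0 -0.02 0;-0.003 0.01 -0.01 0;-0.006 0.02 0 0;-0.009 0.03 0 0;-0.012 0.04 0 0;-0.012 0.04 0 0'
python3 -m pendant '-0.012 0.04 0 0;-0.012 0.04 0 0;-0.012 0.04 0 0;-0.012 0.04 0 0;-0.012 0.04 0 0;-0.012 0.04 0 0;-0.012 0.04 0 0;-0.01 0.036 0 0;-0.008 0.026 0 0;-0.005 0.016 0 0'
python3 -m pendant '0 0 0 0.04;0 0 0 0.08;0 0 0 0.1;0 0 0 0.1;0 0 0 0.1;0 0 0 0.1;0 0 0 0.06;0 0 0 0.035;0 0 0 0;0 0 0 0'
python3 - <<'E'
from rig import ctrl,viewer
import cv2,numpy as np
s=ctrl.sense(); q=s["ee_rot"]; a=2*np.arctan2(q[2],q[1]); d=np.array([np.cos(a),np.sin(a)]); print(a,s["eef_pos"].round(1))
C=np.array([561.5,-268]); e=s["eef_pos"][:2]-C; print("along",e@d+97.5,"across(+tool y)",e@[d[1],-d[0]])
v=viewer.capture("scene"); w=viewer.capture("wrist")
cv2.imwrite("pics/s3.png",cv2.hconcat([cv2.resize(v["color"][150:350,160:400,::-1],(480,400),interpolation=3), w["color"][:,160:480,::-1]]))
E
```

```text
time_s: 8.18
eef_pos: [548.4, 124.6, 240.2]
ee_rot: [0.0, 0.996, 0.086, -0.0]
force: [0.5, -0.4, -3.4]
grip_width: 0.246
grip_force: 59.0
time_s: 9.43
eef_pos: [504.1, -246.0, 240.1]
ee_rot: [-0.0, 0.996, 0.085, -0.0]
force: [1.5, 0.6, -3.7]
grip_width: 0.251
grip_force: 59.0
time_s: 10.68
eef_pos: [504.8, -244.6, 240.3]
ee_rot: [-0.0, 0.976, -0.219, -0.0]
force: [-0.9, 0.3, -3.1]
grip_width: 0.245
grip_force: 59.1
-0.442352235264839 [ 504.8 -244.6  240.3]
along 36.270770200989396 across(+tool y) 3.1489143897030947
```

View pics/s3.png

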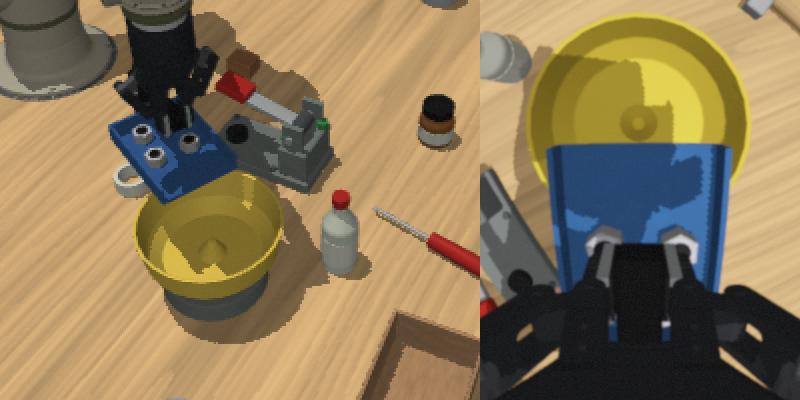

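The tray points into the tub and its lip is short of the cone. I'll lower the pan's rear half onto the near rim so it pivots in the grip.

```bash
python3 -m pendant '0 -0.003 0.01 0;0 0 0.02 0;0.001 0 0.015 0;0 0 0.008 0;0 0 0.004 0;0 0 0 0' 0 40
python3 -m pendant '0.003 0 0.004 0;0.003 0 0.004 0;0.0035 0 0.0025 0;0.0035 0 0.0025 0;0 0 0 0'
python3 -m pendant '0.004 0 0.003 0;0.004 0 0.003 0;0.004 0 0.004 0;0 0 0 0'
python3 - <<'E'
from rig import ctrl,viewer
import cv2,numpy as np
v=viewer.capture("scene"); w=viewer.capture("wrist")
cv2.imwrite("pics/s4.png",cv2.hconcat([cv2.resize(v["color"][150:350,160:400,::-1],(480,400),interpolation=3), w["color"][:,160:480,::-1]]))
E
```

```text
time_s: 11.52
eef_pos: [507.1, -242.5, 183.4]
ee_rot: [0.0, 0.976, -0.22, 0.0]
force: [-0.1, -0.2, -1.9]
grip_width: 0.25
grip_force: 59.1
time_s: 12.15
eef_pos: [521.0, -249.7, 174.8]
ee_rot: [0.002, 0.976, -0.22, 0.005]
force: [2.3, -1.8, 19.4]
grip_width: 0.247
grip_force: 65.5
time_s: 12.65
eef_pos: [532.8, -255.8, 165.7]
ee_rot: [0.003, 0.976, -0.22, 0.006]
force: [5.0, -5.1, 22.6]
grip_width: 0.246
grip_force: 70.8
```

View pics/s4.png

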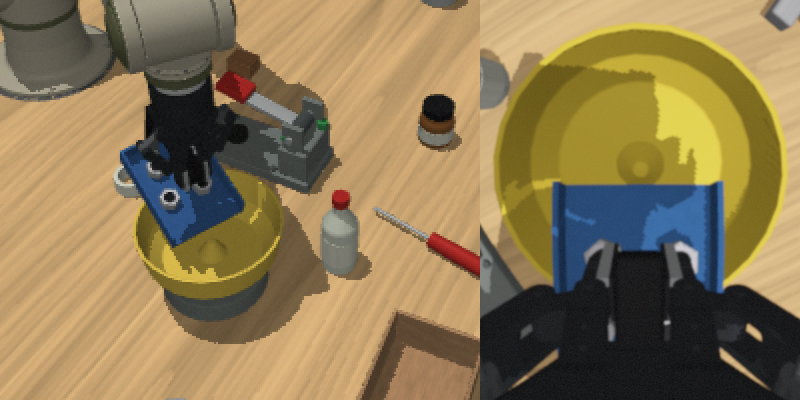

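It is pivoting, and the pan is now visibly nose-down (lip at scene crop ~(205,230)). I'll continue.

```bash
python3 -m pendant '0.004 0 0.004 0;0.004 0 0.005 0;0.003 0 0.004 0;0.003 0 0.004 0;0.001 0 0.003 0;0 0 0 0;0 0 0 0'
python3 - <<'E'
from rig import ctrl,viewer
import cv2,numpy as np
v=viewer.capture("scene"); w=viewer.capture("wrist")
cv2.imwrite("pics/s5.png",cv2.hconcat([cv2.resize(v["color"][150:350,160:400,::-1],(480,400),interpolation=3), w["color"][:,160:480,::-1]]))
E
```

```text
time_s: 13.62
eef_pos: [547.4, -263.4, 146.4]
ee_rot: [0.004, 0.975, -0.22, 0.008]
force: [10.6, -10.1, 21.3]
grip_width: 0.253
grip_force: 78.4
```

View pics/s5.png

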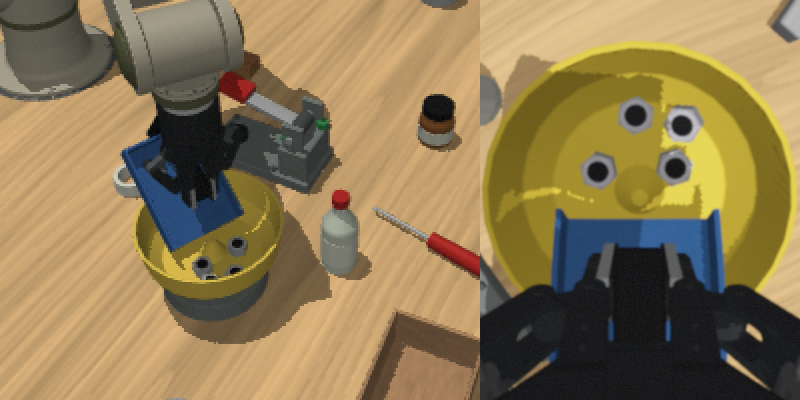

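All four nuts lie in the tub around the cone (wrist crop ~(635,115), (682,124), (675,167), (598,170)), and the tray is empty. Now I'll lift it and carry it back to its old place.

```bash
python3 -m pendant '0 0 -0.005 0;0 0 -0.01 0;0 0 -0.02 0;0 0 -0.025 0;0 0 -0.025 0;0 0 -0.02 0;0 0 0 0'
python3 -m pendant '-0.015 -0.034 0 0;-0.0215 -0.048 0 0;-0.0215 -0.048 0 0;-0.0215 -0.048 0 0;-0.0215 -0.048 0 0;-0.0215 -0.048 0 0;-0.0215 -0.048 0 0;-0.0215 -0.048 0 0;-0.0215 -0.048 0 0;-0.0215 -0.048 0 0'
python3 -m pendant '-0.007 -0.014 0 -0.1;0 0 0 -0.15;0 0 0 -0.15;0 0 0.02 -0.15;0 0 0.04 -0.065;0 0 0.04 0;0 0 0.02 0;0 0 0.02 0;0 0 0 0;0 0 0 0'
python3 - <<'E'
from rig import ctrl,viewer
import cv2,numpy as np
v=viewer.capture("scene"); w=viewer.capture("wrist")
cv2.imwrite("pics/s6.png",cv2.hconcat([cv2.resize(v["color"][100:300,210:450,::-1],(480,400),interpolation=3), w["color"][:,160:480,::-1]]))
E
```

```text
time_s: 14.6
eef_pos: [543.6, -259.7, 246.6]
ee_rot: [0.0, 0.976, -0.22, 0.001]
force: [0.6, -0.0, -2.1]
grip_width: 0.246
grip_force: 74.9
time_s: 15.85
eef_pos: [554.1, 252.4, 244.0]
ee_rot: [0.001, 0.976, -0.22, -0.001]
force: [1.2, -0.6, -1.5]
grip_width: 0.25
grip_force: 74.8
time_s: 17.1
eef_pos: [554.5, 266.5, 105.7]
ee_rot: [-0.0, 0.996, 0.086, 0.0]
force: [-1.5, -0.4, -1.5]
grip_width: 0.246
grip_force: 74.7
```

View pics/s6.png

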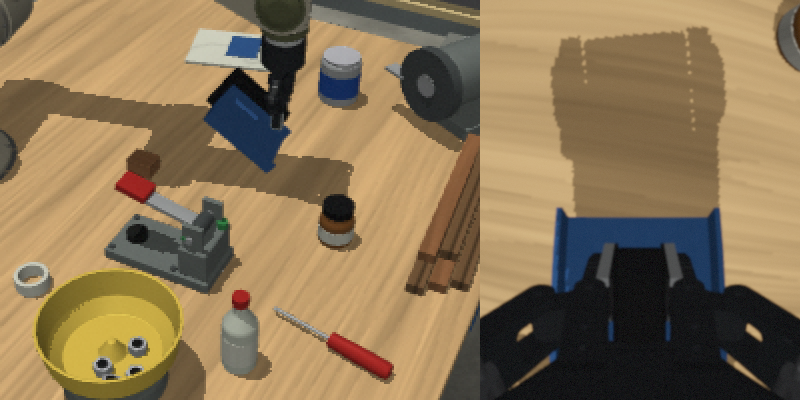

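The tray is still tilted about 28°, hanging roughly 30 mm above the bench in a clear spot. I'll touch the lip down and roll the tray flat.

```bash
python3 -m pendant '0 0 0.012 0;0 0 0.012 0;0 0 0.004 0;-0.006 0 0.002 0;-0.007 0 0.002 0;-0.007 0 0.002 0;-0.006 0 0.002 0;-0.005 0 0.0025 0;-0.005 0 0.0025 0;-0.005 0 0.003 0'
python3 -m pendant '-0.003 0 0.002 0;0 0 0.002 0;0 0 0.001 0;0 0 0 0'
```

```text
time_s: 18.45
eef_pos: [520.8, 261.0, 69.8]
ee_rot: [-0.002, 0.996, 0.086, 0.011]
force: [0.4, -3.2, 54.1]
grip_width: 0.245
grip_force: 83.4
time_s: 18.95
eef_pos: [519.2, 260.8, 69.0]
ee_rot: [-0.002, 0.996, 0.086, 0.013]
force: [-6.6, -4.8, 76.3]
grip_width: 0.25
grip_force: 87.0
```

```bash
python3 -m pendant '0 0 -0.005 0;0 0 -0.005 0;0 0 -0.002 0;0 0 0 0'
python3 - <<'E'
from rig import ctrl,viewer
import cv2,numpy as np
v=viewer.capture("scene")
cv2.imwrite("pics/s7.png",cv2.resize(v["color"][110:230,270:420,::-1],(750,600),interpolation=3))
E
```

```text
time_s: 19.45
eef_pos: [511.7, 259.1, 69.4]
ee_rot: [-0.0, 0.996, 0.086, 0.001]
force: [0.3, 0.4, 11.0]
grip_width: 0.251
grip_force: 77.9
```

View pics/s7.png

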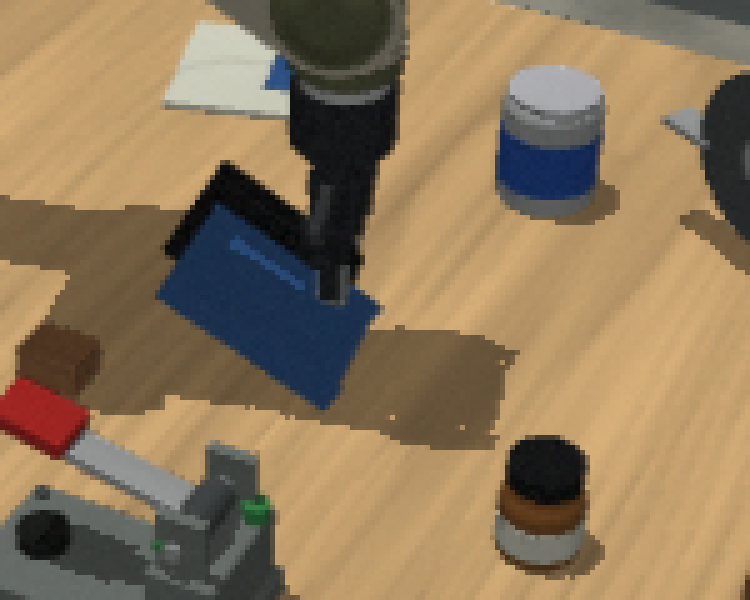

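The tray is still about 28° nose-down with its lip on the bench; the pads slid rather than pivoted. I'll lower the grip force to its minimum and roll it down again.

```bash
python3 -m pendant '0 0 0 0;0 0 0 0;0 0 0 0' 0.2 20
python3 -m pendant '-0.005 0 0.001 0;-0.005 0 0.001 0;-0.005 0 0.002 0;-0.005 0 0.002 0;0 0 0 0' 0.24 20
```

```text
time_s: 19.88
eef_pos: [511.7, 259.1, 69.4]
ee_rot: [-0.0, 0.996, 0.086, 0.001]
force: [-0.6, 0.8, 11.6]
grip_width: 0.251
grip_force: 77.9
time_s: 20.5
eef_pos: [493.9, 256.1, 65.4]
ee_rot: [-0.001, 0.996, 0.086, 0.004]
force: [1.3, -0.4, 23.1]
grip_width: 0.251
grip_force: 80.8
```

```bash
python3 -m pendant '0 0 -0.003 0;0 0 0 0' 
python3 -m pendant '0 0 0 0;0 0 0 0;0 0 0 0;0 0 0 0' 0.3 20
python3 - <<'E'
from rig import ctrl,viewer
import cv2,numpy as np
v=viewer.capture("scene")
cv2.imwrite("pics/s8.png",cv2.resize(v["color"][110:230,270:420,::-1],(600,480),interpolation=3))
E
```

```text
time_s: 20.75
eef_pos: [491.4, 255.6, 65.8]
ee_rot: [-0.0, 0.996, 0.086, 0.0]
force: [-1.0, -1.0, 10.2]
grip_width: 0.251
grip_force: 79.1
time_s: 21.25
eef_pos: [491.1, 255.4, 65.0]
ee_rot: [0.0, 0.996, 0.086, -0.0]
force: [-0.1, 0.9, -0.1]
grip_width: 0.292
grip_force: 0.0
```

View pics/s8.png

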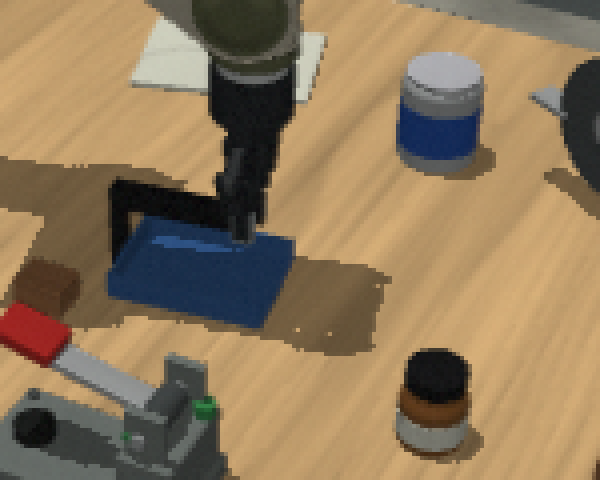

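The tray stands flat and free. I'll open the fingers, lift off, and get the pad's position by colour from the first pictures.

```bash
python3 -m pendant '0 0 0 0;0 0 -0.02 0;0 0 -0.05 0;0 0 -0.06 0;0 0 -0.05 0;0 0 0 0' 0.8 20
python3 - <<'E'
from rig import viewer,models,ctrl; from h import at
import cv2,numpy as np
for nm in ["top","scene"]:
    v=viewer.capture(nm); im=cv2.imread(f"pics/{nm}0.png"); h=cv2.cvtColor(im,cv2.COLOR_BGR2HSV)
    m=cv2.inRange(h,(0,160,40),(6,255,255))|cv2.inRange(h,(172,160,40),(180,255,255))
    n,l,st,ce=cv2.connectedComponentsWithStats(m)
    for s,c in zip(st[1:],ce[1:]):
        if s[4]>15: print(nm,s,c.round(1),at(v,c,134))
    for q in ["handle_pad","tray_grip"]: print(q,[(round(d["p"],2),[round(x) for x in d["at"]]) for d in models.boxes_of(nm,q)[:2]])
print(ctrl.sense()["joints"])
E
```

```text
time_s: 22.05
eef_pos: [492.5, 255.9, 249.2]
ee_rot: [-0.001, 0.996, 0.086, 0.004]
force: [-0.1, 0.4, 0.3]
grip_width: 0.802
grip_force: 0.0
top [ 440   93   80   64 1698] [474.  127.9] [ 814.7 -605.7  134. ]
top [335 119   6  23 102] [337.3 129.9] [822.7 -70.2 134. ]
top [359 157   6   6  30] [361.4 159.4] [ 702.5 -160.   134. ]
top [324 220  11  14 139] [328.6 226.4] [445.3 -24.5 134. ]
handle_pad [(0.59, [488, -27, 120]), (0.45, [453, 224, 5])]
tray_grip [(0.79, [453, 223, 0]), (0.35, [484, -16, 116])]
scene [ 48  38  14  22 141] [54.5 48.5] [-1285.5   418.7   134. ]
scene [268 185  20  17 193] [277.2 192.9] [447.3 -29.3 134. ]
scene [326 245   9  10  73] [329.9 249.3] [ 702.  -160.7  134. ]
scene [373 266  33  24 295] [389.7 277.6] [ 877.5 -173.1  134. ]
scene [ 238  355   71   45 2889] [274.2 376.7] [ 764.3 -523.7  134. ]
handle_pad [(0.9, [484, -29, 117]), (0.52, [347, 136, 27])]
tray_grip [(0.85, [438, 241, 13])]
[2.67957637e-01 3.68439447e-01 1.38723484e+00 2.25773670e-05
 1.38830530e+00 1.66696696e+00]
```

```bash
python3 -m pendant '-0.0165 0.045 0 0;-0.0165 0.045 0 0;-0.0165 0.045 0 0;-0.0165 0.045 0 0;-0.0165 0.045 0 0;-0.0165 0.044 0 0;0 0 0.04 0;0 0 0.03 0;0 0 0.02 0;0 0 0 0' 0 20
python3 - <<'E'
from rig import viewer,models,ctrl; from h import at
import cv2,numpy as np
print(ctrl.sense()["eef_pos"])
v=viewer.capture("wrist"); im=v["color"]; cv2.imwrite("pics/w9.png",im[:,:,::-1]); h=cv2.cvtColor(im,cv2.COLOR_RGB2HSV)
m=cv2.inRange(h,(0,160,40),(6,255,255))|cv2.inRange(h,(172,160,40),(180,255,255))
n,l,st,ce=cv2.connectedComponentsWithStats(m)
for i,(s,c) in enumerate(zip(st[1:],ce[1:]),1):
    if s[4]>60:
        ys,xs=np.where(l==i); print(s,[at(v,(xs[k],ys[k]),136,1)[:2] for k in (xs.argmin(),xs.argmax(),ys.argmin(),ys.argmax())])
for nm in ["wrist","top","scene"]:
    if nm!="wrist": viewer.capture(nm)
    for q in ["handle_pad","tray_grip"]: print(nm,q,[(round(d["p"],2),[round(x) for x in d["at"]]) for d in models.boxes_of(nm,q)[:2]])
E
```

```text
time_s: 23.6
eef_pos: [438.9, -26.2, 154.0]
ee_rot: [-0.001, 0.996, 0.086, -0.002]
force: [-0.0, -0.1, 0.8]
grip_width: 0.004
grip_force: 0.0
[438.87033427 -26.21566534 153.97316493]
[ 284  182   76   90 4385] [array([423.7,  -6.7]), array([471.4, -41.4]), array([473.8,  -9.8]), array([418.5,  -8.5])]
wrist handle_pad [(0.58, [493, -20, 114])]
wrist tray_grip [(0.66, [438, 237, 7])]
top handle_pad [(0.6, [543, -23, 109])]
top tray_grip [(0.94, [444, 245, 1])]
scene handle_pad [(0.61, [484, -27, 116])]
scene tray_grip [(0.64, [440, 245, 13])]
```

The wrist view puts the pad at x 418–473, y −8 to −43, so the tool is right over its centre. Pressing down.

```bash
python3 -m pendant '0 0 0.008 0;0 0 0.007 0;0 0 0.006 0;0 0 0.005 0;0 0 0.005 0;0 0 0.004 0;0 0 0 0'
```

```text
time_s: 24.92
eef_pos: [439.3, -26.5, 120.1]
ee_rot: [-0.0, 0.996, 0.086, -0.001]
force: [-5.1, 0.6, 7.6]
grip_width: 0.005
grip_force: 3.5
```

```bash
python3 -m pendant '-0.001 0 0.004 0;0 0 0.004 0;0 0 0.002 0;0 0 0 0;0 0 0 0;0 0 0 0;0 0 0 0;0 0 0 0;0 0 0 0;0 0 0 0'
python3 - <<'E'
from rig import viewer,models,ctrl
for nm in ["top","scene"]:
    viewer.capture(nm)
    for q in ["glue","jar","offcut","tape","tin","screwdriver","hammer","tray_grip","nut1"]: print(nm,q,[(round(d["p"],2),[round(x) for x in d["at"]]) for d in models.boxes_of(nm,q)[:4]])
s=ctrl.sense(); print(s["eef_pos"],s["force"],abs(s["dq"]).max())
E
```

```text
time_s: 26.18
eef_pos: [437.8, -26.5, 110.2]
ee_rot: [-0.0, 0.996, 0.086, -0.001]
force: [-7.4, 0.2, 8.8]
grip_width: -0.002
grip_force: 4.7
top glue [(0.54, [692, -149, 92])]
top jar []
top offcut [(0.65, [692, -152, 93]), (0.53, [337, 150, 31]), (0.29, [442, 242, 3])]
top tape [(0.57, [343, -186, 24]), (0.38, [838, -68, 20])]
top tin [(0.55, [552, 548, 104])]
top screwdriver [(0.49, [840, -70, 19]), (0.44, [442, 244, 0])]
top hammer [(0.77, [570, -534, 19]), (0.62, [555, 547, 100])]
top tray_grip [(0.59, [440, 245, 0])]
top nut1 []
scene glue [(0.96, [711, -181, 82]), (0.57, [594, -253, 67])]
scene jar [(0.74, [726, 133, 55])]
scene offcut [(0.6, [360, 140, 20])]
scene tape [(0.54, [351, -192, 22]), (0.17, [712, -180, 82])]
scene tin [(0.86, [563, 526, 68]), (0.26, [571, -301, 70])]
scene screwdriver [(0.86, [846, -81, 23])]
scene hammer [(0.87, [548, -555, 19]), (0.58, [440, 242, 15])]
scene tray_grip [(0.71, [441, 242, 14]), (0.54, [360, 139, 22])]
scene nut1 [(0.49, [566, -304, 71]), (0.46, [594, -253, 66])]
[437.81585281 -26.52533159 110.21731778] [-7.4656246  -0.22725827  9.30585711] 0.0010625280283927435
```

The tool holds the pad at 110 mm with about 9 N and is still. The bystanders are in place, allowing for detector error. Handing in.

```bash
python3 -c "
from rig import ctrl; print(ctrl.finish_job())"
```

```text
the job is handed in; nothing more can be done
None
```

I handed the job in at about 26 s: the nuts are in the tub, the tray is flat on the bench, and the handle is held level with about 9 N. No verdict came back, and I viewed 11 pictures, one over the limit of 10.

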